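# Clamp a glass beaker gently with a sprung sliding block

### The job

Clamp the glass beaker that stands on the bench clamp: loosen the wing thumbscrew, slide the block so that its sprung pad pushes the beaker into the V-shaped stop until the spring plunger is pressed in about half way, then tighten the thumbscrew fully again and let go. The glass is fragile: never drive the plunger right in against the glass, touch the beaker only with the clamp's pad, keep it upright, and leave the other things on the bench where they stand.

Things in the scene. Friction and masses are not known exactly. Their poses are not given: they have to be found in the camera images.
- clamp: Clamp bed fixed to the worktop: grey plate 110 mm wide (x from -55 to 55), from y = -135 to +175 mm, its top 20 mm above the worktop, with a rubber-lined V-shaped stop 50 mm high on its -y end and a T-slot (16 mm wide at the top) along y at x = 0 from y = -20 to +165 mm. Origin on the worktop, z up, x away from the robot, y along the slot away from the V-stop.
- slide_block: Loose but captive block in the T-slot, 40 mm wide, 44 mm long, 46 mm high above the bed; it can only slide along the clamp's y. Origin on the thumbscrew's axis, 4 mm above the worktop; axes as the clamp's. It starts at x = 0, y = 100 to 128 mm of the clamp. Screw loose: slides easily (1 to 4 N), and the spring pushes it back when let go. Screw tight: held against 20 N.
- wing (a point): Middle of the thumbscrew's wing, on its upright axis, 91 mm above the worktop. The wing is an upright plate 9 mm thick, 30 mm wide, 29 mm high (14.5 mm above and below this point), to be pinched from above; one may drag the block by it. x runs across the 9 mm, y along the 30 mm (the clamp's x and y when tight). The block's flat top is 24 mm below, a round flange 15 mm below.
- thumbscrew (a joint): Turn of the thumbscrew in rad: 0 fully tight (stop), grows anticlockwise seen from above to 1.3 fully loose (stop). It starts between 0 and 0.1; the block is clamped below about 0.25 and free above 0.6. It stays where it is left; turning takes 0.15 to 0.3 N m.
- plunger (a joint): How far in m the sprung plunger is pressed back into the block: 0 fully out, 0.020 fully in (hard stop). The spring pushes with 1 N when out and 6 N when fully in. The beaker slides over the bed before the spring gives way appreciably, so a reading above about 0.003 means that the beaker is against the stop.
- pad: Black rubber pad (two leaves in a shallow V, 46 mm wide, 30 mm high) on the end of the plunger, facing the V-stop. Origin on the plunger's axis, 55 mm above the worktop; the bottom of its shallow V is 75 mm to its -y. Axes as the clamp's.
- pad_face (a point): Bottom of the pad's shallow V, the place that meets the glass, 55 mm above the worktop. With the plunger out it stands 85 mm to the clamp's -y of the thumbscrew's axis. Touching the seated beaker it is 36 mm (in y) from the seat point.
- seat (a point): Point on top of the bed where the beaker's axis stands when the beaker rests in the V-stop: x = 0, y = -68 mm, z = 20 mm of the clamp. The thumbscrew's axis is 121 mm to the clamp's +y of this point when the pad just touches the seated beaker, 111 mm when the plunger is half in.
- glass_beaker: Clear glass beaker standing on the clamp's bed, 70 mm diameter at the height of the pad, 92 mm high, 90 g, spout on its own +y side (turned to the clamp's +x). Origin on its underside, 5 mm from the axis of the glass towards the spout. z up.
- beaker_axis (a point): Point on the underside of the beaker on the axis of its glass cylinder.
- amber_bottle: Bystander: brown bottle with a black cap, 62 mm diameter, 126 mm high, behind the clamp. Origin under its centre.
- powder_jar: Bystander: white jar with a red lid, 65 mm diameter, 80 mm high, behind the clamp. Origin under its centre.
- spare_beaker: Bystander: another glass beaker, 73 mm diameter, 95 mm high, behind the water bath's right side, not on the clamp. Origin on its underside.
- wrench: Bystander: adjustable wrench, 198 x 43 x 10 mm, lying between robot and clamp. Origin under its middle.
There are look-alikes about, which are no part of the job. Leave any yellow look-alike of the glass_beaker alone.

How it is judged:
By the outcome, as a careful person would: the job done as asked, in the order asked, and still so for the second after the job is handed in, with the robot touching nothing.
It also fails if it takes over 45 s, if anything falls off the work surface, if the arm or the gripper's body presses on something with over 40 N, if the wrist force passes 120 N, or if a joint passes its speed limit or range.

### The arm

A 7-joint arm with a two-finger parallel gripper is mounted at the origin on a cart in front of the work surface, level with it; the furniture and walls round the work are solid. World frame = base frame: x ahead of the robot, y to its left, z up, the work surface at z = 0. Lengths are in m, angles in rad, forces in N, time in s.
With the tool pointing down it reaches from about 0.4 to 0.925 m from the base axis. Payload 4.1 kg.
Tool frame: the origin (TCP) lies midway between the tips of the shut fingers; the grasp point (between the pads) lies 19 mm behind it; z points along the fingers, y is the direction in which the jaws open and shut (so a half turn about z gives the same grasp; the last joint's range is limited). The gripper opens to 85 mm and grips with 20 to 120 N. Pads are 22 mm wide; open, the fingers measure 114 mm over their backs; the gripper's body (76 mm by 85 mm) begins 54 mm behind the grasp point. The pads swing forward as they close: fully open they stand 13 mm farther back than shut.
Start: joints at [1.211, 0.398, 0.045, 1.537, -0.019, 1.207, -0.051], TCP at [0.168, -0.628, 0.231] pointing down, gripper open.
Joint ranges: [-2.82, 2.82], [-0.49, 2.23], [-1.37, 1.46], [0, 2.46], [-1.36, 4.5], [0.23, 2], [-2.94, 2.94]. Speed limits (rad/s): [2.57, 2.57, 3.14, 3.14, 3.14, 3.14, 3.14].

### API

Orientations are given as a 3x3 rotation matrix whose columns are the frame's x, y, z axes.
In Python, from rig import r gives the robot as it stands.
- The arm moves only by the shell command python3 -m creep 'ROWS' [FORCE]. ROWS is JSON, a list of rows, each a list of 7 numbers: the turn, a rotation vector about the tool's x, y, z in rad, then the shift along the tool's x, y, z in m, then the gripper command: -1 is fully open, 1 is shut, values between are in proportion. A call has 1 to 20 rows; each row is the pose to reach, as a shift and turn from the pose commanded when the call began, along the tool's axes at that moment; what a row does not reach only later rows make up. A row lasts 1/8 s, in which the tool goes at most 62.5 mm and 10.7 degrees, less where a joint would pass 70% of its speed; a pose out of reach is approached as far as the arm can. A call with a gripper value outside its range is refused whole. The fingers move at their own pace and stop on an object; FORCE is the grip in N (left out, the last holds). Time passes only in rows, so rows that repeat a pose let the fingers close. It gives the time, the measured TCP pose, the force and the opening at its end, in the units of the state.
- r.get_obs(): the state, without advancing time (a new reading comes with each control period).
- r.camera(name): name is "scene" or "side" or "wrist"; returns a dict with "pixels" (480x640x3 uint8, red, green, blue), "z_map" (480x640 float32, m along the optical axis (not along the pixel's ray), 0 where there is no reading), "fovy" (degrees; the focal length in pixels is half the picture's height over the tangent of half this angle, whatever the lens; pixels are square), "cx", "cy" (the principal point, pixels), "eye" and "attitude" of the camera in the world. Camera axes: x right, y up, looking along -z (the intrinsics and any distortion apply to the point x, -y, -z); pixel columns grow to the right and rows downward; lengths in m; the calibration is good to about 2 mm. The wrist camera is an equidistant fisheye: a pixel r from the principal point sees the ray r / f radians off the axis. A picture is of the moment at which its call begins.
- r.hand_in(): hands the job in, once; it reports no verdict.
The state is a dict: "time_s": time; "q": joint angles; "dq": joint speeds; "effort": joint torques, N m; "eef_pos": TCP position; "tcp_rot": TCP orientation; "contact_force": force on the tool from outside, world axes, zero at the start; "wrist_torque": the same for the moment, N m; "finger_gap": opening from 0.0 (shut) to 1.0 (fully open).
Only numpy, scipy, OpenCV 4.12 (cv2) and the standard library are available. Lean on these libraries where they do the work, as an engineer would, in place of code of your own. Each camera call takes 0.05 s, during which the arm holds its last target.

## Working session

There is one attempt and no reset: what is moved stays moved. The work goes in short steps, Python scripts to look and compute and a shell command to move; the robot and the scene stay as the last step left them, time stands still between calls to the robot, and variables do not carry over. Pictures are saved under pics/ and viewed, and the job is handed in when it is done.

```bash
mkdir -p pics; ls; cat > h.py <<'E'
import numpy as np,cv2
from rig import r
def snap(n,f):
    c=r.camera(n); cv2.imwrite('pics/'+f+'.png',c['pixels'][:,:,::-1]); np.savez('/tmp/'+f+'.npz',**{k:np.array(v) for k,v in c.items()}); return c
def load(f): return dict(np.load('/tmp/'+f+'.npz'))
def pt(c,u,v,z=None,plane=None):
    f=240/np.tan(np.radians(float(c['fovy']))/2)
    d=np.array([(u-c['cx'])/f,-(v-c['cy'])/f,-1.])
    R=np.array(c['attitude']);e=np.array(c['eye'])
    if plane is not None:
        w=R@d; return e+w*(plane-e[2])/w[2]
    if z is None: z=float(c['z_map'][int(round(v)),int(round(u))])
    return e+R@(d*z)
def crop(f,u0,v0,u1,v1,s,o):
    im=cv2.imread('pics/'+f+'.png')[v0:v1,u0:u1]; cv2.imwrite('pics/'+o+'.png',cv2.resize(im,None,fx=s,fy=s,interpolation=cv2.INTER_CUBIC))
E
python3 - <<'E'
from h import *
for n in('scene','side','wrist'):
    c=snap(n,n+'0'); print(n,c['fovy'],c['cx'],c['cy'],c['eye'],np.round(c['attitude'],3).tolist(),{k for k in c})
o=r.get_obs();print({k:np.round(v,3).tolist() for k,v in o.items()})
E
```

```text
pics
scene 43.06105239075863 313.7337466394476 229.7912534834776 [0.36179068 0.3378467  1.28752676] [[-0.956, 0.259, -0.139], [-0.293, -0.824, 0.485], [0.011, 0.504, 0.864]] {'cx', 'eye', 'cy', 'attitude', 'fovy', 'pixels', 'z_map'}
side 49.00252125447227 308.126762304526 238.81714996147548 [-0.0728249  -1.24988202  0.61579825] [[0.827, 0.262, -0.498], [-0.562, 0.357, -0.746], [-0.018, 0.897, 0.443]] {'cx', 'eye', 'cy', 'attitude', 'fovy', 'pixels', 'z_map'}
wrist 65.70646984690485 314.10320042860485 239.76947342158542 [ 0.24627104 -0.60671818  0.37331115] [[0.258, 0.916, 0.306], [-0.966, 0.245, 0.079], [-0.003, -0.316, 0.949]] {'cx', 'eye', 'cy', 'attitude', 'fovy', 'pixels', 'z_map'}
{'time_s': 0.15, 'q': [1.211, 0.399, 0.045, 1.538, -0.019, 1.207, -0.051], 'dq': [0.0, -0.003, -0.001, -0.004, -0.0, 0.001, 0.001], 'effort': [0.002, -47.556, 1.367, -25.451, 0.012, 0.007, 0.0], 'eef_pos': [0.167, -0.628, 0.231], 'tcp_rot': [[0.966, 0.258, -0.0], [0.258, -0.966, 0.001], [-0.0, -0.001, -1.0]], 'contact_force': [1.317, 0.497, 0.564], 'wrist_torque': [-0.02, -0.027, 0.045], 'finger_gap': 1.002}
```

View pics/scene0.png

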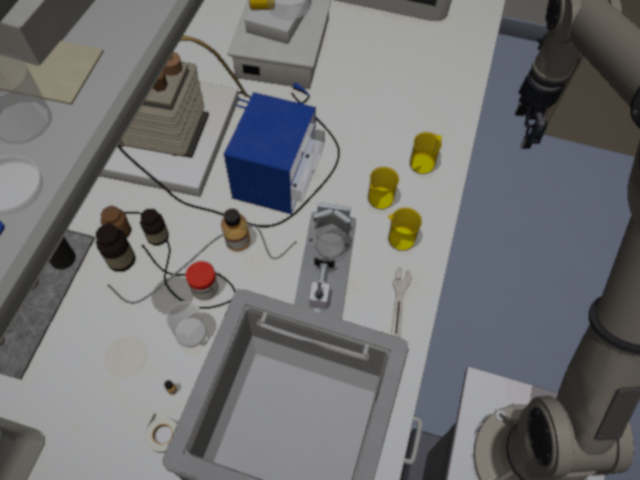

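View pics/side0.png

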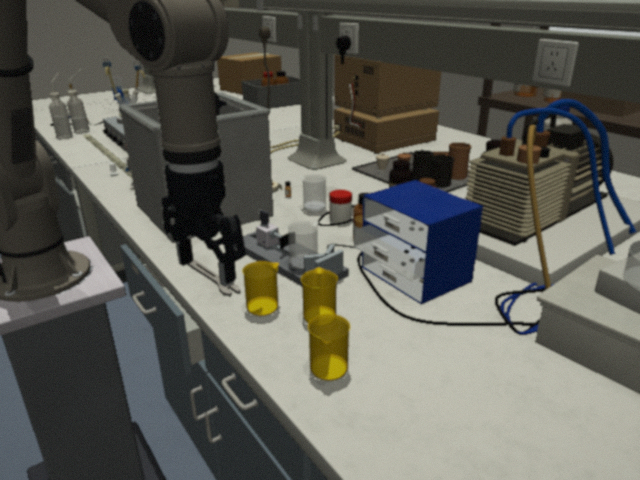

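View pics/wrist0.png

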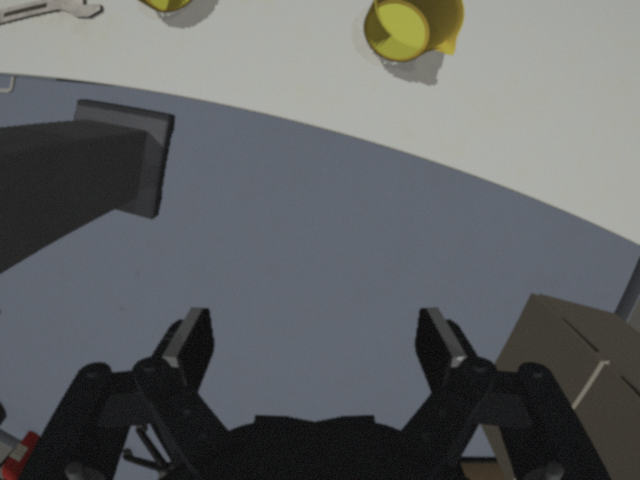

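The clamp is around scene (325,260): V-stop (333,215), clear beaker (330,240), wing (321,290). The yellow beakers at (383,187), (405,228) and (426,152) are look-alikes. Next, an enlarged crop.

```bash
python3 - <<'E'
from h import *
crop('scene0',280,190,380,315,6,'c1'); im=cv2.imread('pics/c1.png');print(im.shape)
crop('side0',220,190,360,290,5,'c2')
c=load('scene0')
for u,v in[(321,266),(320,290),(300,310),(338,310),(323,275),(330,210)]: print(u,v,np.round(pt(c,u,v),4), c['z_map'][v,u])
E
```

```text
(750, 600, 3)
321 266 [ 0.5158 -0.2664  0.0584] 1.3757464
320 290 [ 0.4956 -0.1884  0.1043] 1.2954216
300 310 [ 0.4936 -0.048   0.3159] 1.0443914
338 310 [ 0.4523 -0.19    0.0222] 1.3611325
323 275 [ 0.5046 -0.2442  0.0624] 1.3599827
330 210 [ 0.5359 -0.4057  0.0752] 1.4314805
```

View pics/c1.png

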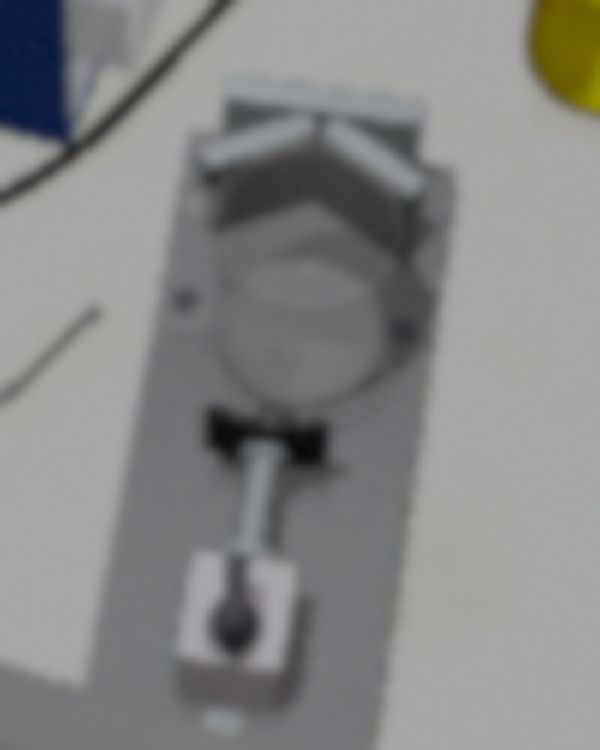

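View pics/c2.png

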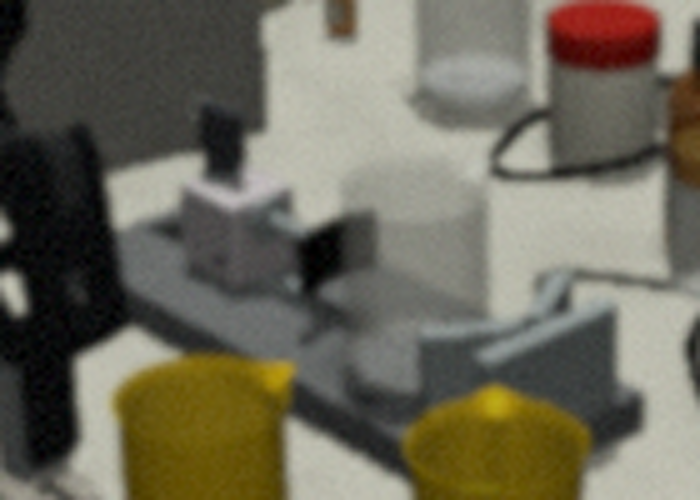

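```bash
python3 - <<'E'
from h import *
c=load('scene0')
P=np.array([[pt(c,u,v) for u in range(285,365)] for v in range(195,320)])
px=c['pixels'][195:320,285:365].mean(2)
U,V=np.meshgrid(range(285,365),range(195,320))
def show(m,n):
    q=P[m];
    print(n,m.sum(),np.round(q.mean(0),4)); 
    if len(q)>5: print('  rect',[np.round(t,4) for t in cv2.minAreaRect((q[:,:2]*1000).astype(np.float32))])
Z=P[...,2]
blk=(V>278)&(V<305)&(U>305)&(U<335)
show(blk&(Z>0.061)&(Z<0.072),'blocktop')
show(blk&(Z>0.095)&(Z<0.115),'wing')
show(blk&(Z>0.075)&(Z<0.115),'wing+')
plate=(Z>0.014)&(Z<0.026)&(V<306)&(px<150)
show(plate,'plate')
show((Z>0.06)&(Z<0.08)&(V<228),'vstop')
pad=(V>255)&(V<270)&(U>310)&(U<338)&(Z>0.04)&(Z<.085); show(pad,'pad')
m=blk&(Z>0.08)&(Z<0.115)
for a,b,p in zip(U[m],V[m],P[m]): print(a,b,np.round(p*1000,0))
E
```

```text
blocktop 248 [ 0.5008 -0.2027  0.067 ]
  rect [array([ 502.2886, -206.4282]), array([39.8331, 54.9377]), np.float64(8.2224)]
wing 56 [ 0.4994 -0.1899  0.105 ]
  rect [array([ 499.685 , -190.7723]), array([ 6.5666, 29.3734]), np.float64(17.0512)]
wing+ 92 [ 0.4992 -0.1892  0.0957]
  rect [array([ 499.2484, -190.8717]), array([18.044 , 27.4593]), np.float64(36.4763)]
plate 2317 [ 0.5153 -0.2849  0.0208]
  rect [array([ 549.4863, -313.8503]), array([173.848 , 277.4554]), np.float64(7.9513)]
vstop 533 [ 0.5441 -0.4043  0.0696]
  rect [array([ 567.0944, -394.7008]), array([ 77.4562, 166.3195]), np.float64(88.2468)]
pad 176 [ 0.5116 -0.2736  0.0621]
  rect [array([ 511.3662, -270.3077]), array([46.8727, 22.3063]), np.float64(7.7872)]
318 282 [ 505. -204.  107.]
319 282 [ 503. -204.  107.]
320 282 [ 501. -206.  106.]
317 283 [ 507. -202.  104.]
318 283 [ 505. -203.  104.]
319 283 [ 502. -204.  104.]
320 283 [ 501. -205.  103.]
317 284 [ 506. -199.  105.]
318 284 [ 503. -198.  110.]
319 284 [ 501. -197.  113.]
320 284 [ 499. -200.  109.]
317 285 [ 505. -196.  109.]
318 285 [ 503. -199.  103.
[... 981 characters left out ...]

320 293 [ 494. -183.  102.]
317 294 [ 500. -180.   99.]
318 294 [ 497. -179.  103.]
319 294 [ 495. -178.  105.]
320 294 [ 494. -183.   97.]
322 294 [ 491. -191.   81.]
316 295 [ 502. -181.   89.]
317 295 [ 499. -177.  100.]
318 295 [ 497. -178.  100.]
319 295 [ 494. -177.  103.]
320 295 [ 493. -180.   97.]
321 295 [ 493. -188.   81.]
316 296 [ 502. -181.   85.]
317 296 [ 499. -178.   94.]
318 296 [ 496. -176.   98.]
319 296 [ 495. -181.   90.]
320 296 [ 493. -182.   88.]
316 297 [ 501. -178.   86.]
317 297 [ 499. -177.   89.]
318 297 [ 497. -180.   85.]
319 297 [ 495. -179.   89.]
320 297 [ 494. -183.   81.]
317 298 [ 498. -176.   87.]
318 298 [ 497. -180.   80.]
319 298 [ 495. -180.   82.]
```

```bash
python3 - <<'E'
from h import *
c=load('scene0')
for n,a,b in[('endL',195,130),('endR',455,165),('edgeL',110,600),('edgeR',385,680),('edgeL2',165,300),('edgeR2',430,340)]:
    print(n,np.round(pt(c,280+a/6,190+b/6,plane=.02)*1000,1))
for n,u,v in[('bath corner far',247,293),('bath near',406,346),('mid',325,317),('farleft',165,470)]:
    print(n,np.round(pt(c,u,v)*1000),np.round(pt(c,u,v,plane=.316)*1000))
crop('scene0',305,275,340,312,18,'c3')
crop('scene0',280,195,380,260,8,'c4')
E
```

```text
endL [ 583.5 -422.    20. ]
endR [ 477.5 -437.7   20. ]
edgeL [ 552.3 -211.1   20. ]
edgeR [ 443.6 -210.6   20. ]
edgeL2 [ 571.4 -342.2   20. ]
edgeR2 [ 465.9 -356.3   20. ]
bath corner far [591. -50. 317.] [591. -51. 316.]
bath near [305. -39. 318.] [305. -39. 316.]
mid [449. -47. 319.] [449. -48. 316.]
farleft [688. 232.   1.] [608. 258. 316.]
```

View pics/c3.png

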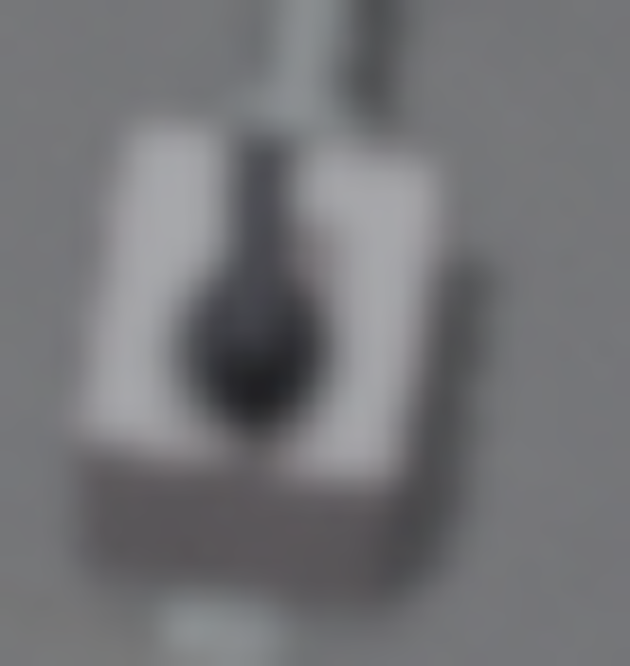

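View pics/c4.png

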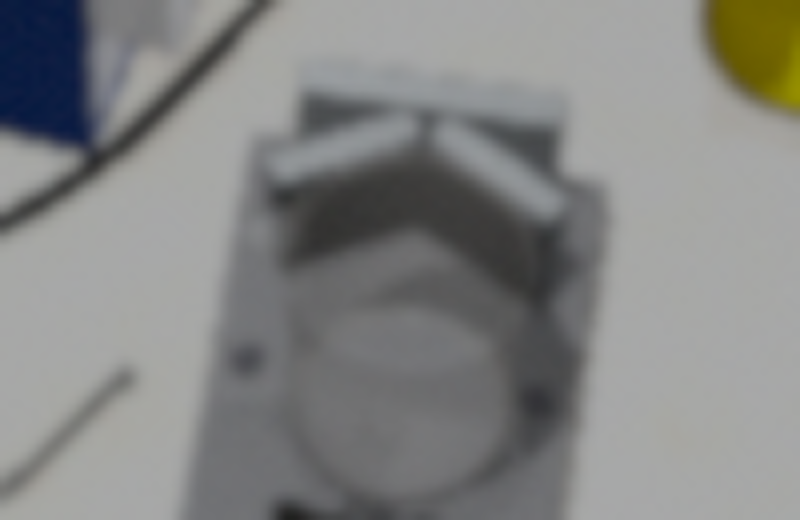

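```bash
python3 -m creep '[[0,0,0.8,0.217,-0.168,0,-1],[0,0,0.8,0.217,-0.168,0,-1],[0,0,0.8,0.217,-0.168,0,-1],[0,0,0.8,0.217,-0.168,0,-1],[0,0,0.8,0.217,-0.168,0,-1],[0,0,1.605,0.4335,-0.3365,0.06,-1],[0,0,1.605,0.4335,-0.3365,0.06,-1],[0,0,1.605,0.4335,-0.3365,0.06,-1],[0,0,1.605,0.4335,-0.3365,0.06,-1],[0,0,1.605,0.4335,-0.3365,0.06,-1],[0,0,1.605,0.4335,-0.3365,0.06,-1]]' 30
python3 - <<'E'
from h import *
o=r.get_obs();print({k:np.round(v,3).tolist() for k,v in o.items()})
snap('wrist','w1');snap('side','s1')
E
```

```text
time_s: 1.52
eef_pos: [0.5019, -0.1851, 0.1701]
tcp_rot: [[0.234, -0.972, -0.001], [-0.972, -0.234, 0.003], [-0.003, 0.0, -1.0]]
contact_force: [-1.1, -1.0, -0.1]
finger_gap: 1.003
{'time_s': 1.525, 'q': [0.335, 0.253, -0.071, 1.88, 0.018, 1.01, -2.648], 'dq': [0.058, -0.021, 0.081, 0.008, 0.046, 0.019, 0.057], 'effort': [-1.392, -36.839, -0.88, -23.204, -0.239, -0.138, -0.398], 'eef_pos': [0.502, -0.185, 0.17], 'tcp_rot': [[0.234, -0.972, -0.001], [-0.972, -0.234, 0.003], [-0.003, 0.0, -1.0]], 'contact_force': [-1.093, -1.004, -0.079], 'wrist_torque': [-0.095, 0.003, 0.001], 'finger_gap': 1.003}
```

View pics/w1.png

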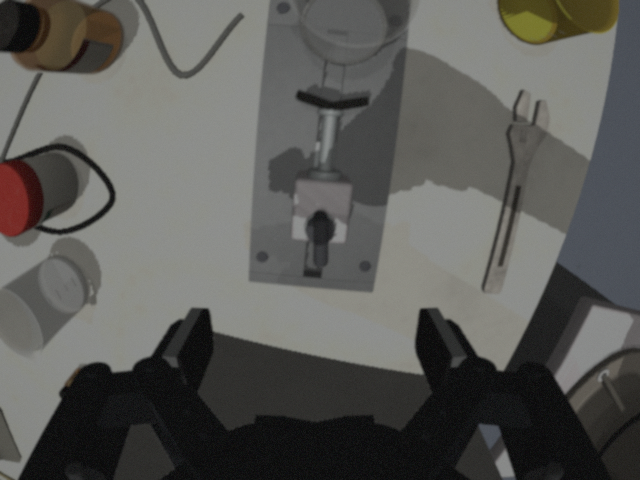

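View pics/s1.png

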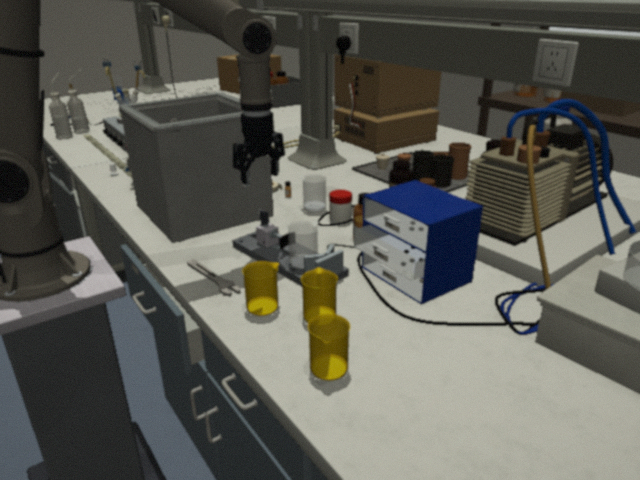

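```bash
cat >> h.py <<'E'
def fp(c,u,v,z):
    f=240/np.tan(np.radians(float(c['fovy']))/2)
    x,y=u-c['cx'],v-c['cy']; rr=np.hypot(x,y)+1e-9; t=rr/f
    d=np.array([x/rr*np.sin(t),-y/rr*np.sin(t),-np.cos(t)])
    w=np.array(c['attitude'])@d; e=np.array(c['eye']); return e+w*(z-e[2])/w[2]
def fu(c,p):
    f=240/np.tan(np.radians(float(c['fovy']))/2)
    q=np.array(c['attitude']).T@(np.array(p)-c['eye']); d=q/np.linalg.norm(q); t=np.arccos(-d[2]); h=np.hypot(d[0],d[1])
    return c['cx']+f*t*d[0]/h, c['cy']-f*t*d[1]/h
E
python3 - <<'E'
from h import *
crop('w1',240,60,420,300,3,'c5'); crop('w1',280,160,370,290,6,'c6')
E
```

```text
(no output)
```

View pics/c5.png

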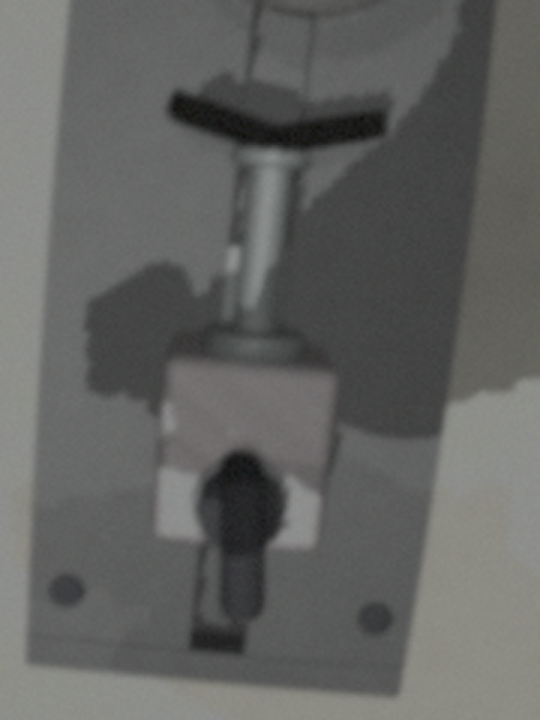

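View pics/c6.png

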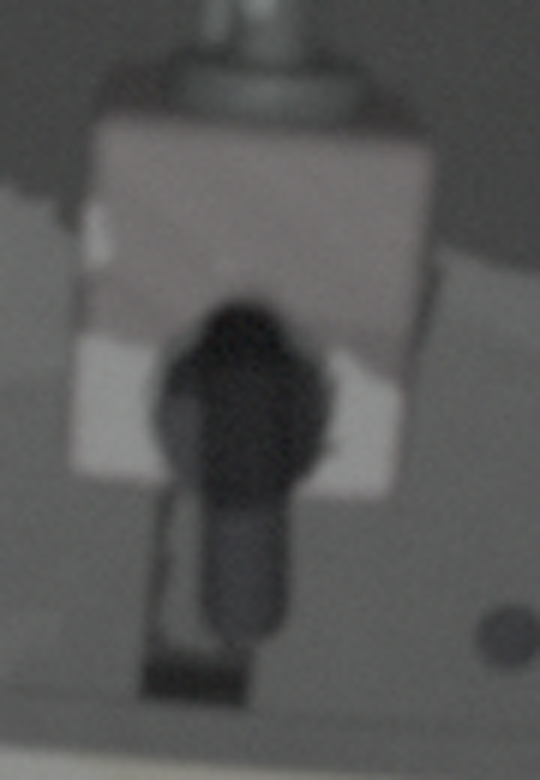

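```bash
python3 - <<'E'
from h import *
c=load('w1'); c6=lambda a,b,z: fp(c,280+a/6,160+b/6,z)*1000; c5=lambda a,b,z: fp(c,240+a/3,60+b/3,z)*1000
print('wing near',c6(246,500,.1055),'far',c6(247,638,.1055))
B=np.array([c6(*p,.067) for p in[(95,125),(432,150),(390,495),(75,470)]]);print(B.round(1),B.mean(0)); print(np.linalg.norm(np.diff(B,axis=0),axis=1))
print('plate',c5(27,660,.02),c5(398,693,.02))
print('flange',c6(243,420,.076))
print('pad valley back top',c5(280,140,.07), 'ends',c5(170,100,.07),c5(388,115,.07))
o=r.get_obs();print(o['eef_pos'],o['q'])
E
```

```text
wing near [ 500.35298485 -195.21230279  105.5       ] far [ 496.72010803 -180.95162326  105.5       ]
[[ 523.4 -221.4   67. ]
 [ 486.1 -227.5   67. ]
 [ 480.2 -186.9   67. ]
 [ 516.7 -181.3   67. ]] [ 501.59568778 -204.27850962   67.        ]
[37.76574582 41.01754879 36.86768282]
plate [ 544.75820725 -118.96801997   20.        ] [ 436.41582512 -134.01327276   20.        ]
flange [ 499.94991259 -194.43984823   76.        ]
pad valley back top [ 511.08363784 -275.10849963   70.        ] ends [ 535.91900655 -278.10553337   70.        ] [ 489.93657113 -286.41956792   70.        ]
[ 0.4994862  -0.19074745  0.17085805] [ 0.33951735  0.25143423 -0.06475944  1.88075507  0.01970441  1.01113543
 -2.64626696]
```

```bash
python3 -m creep '[[0,0,0,0.002,0,0.05,-1],[0,0,0,0.002,0,0.09,-1],[0,0,0,0.002,0,0.09,-1],[0,0,0,0.002,0,0.09,0.3],[0,0,0,0.002,0,0.09,1],[0,0,0,0.002,0,0.09,1],[0,0,0,0.002,0,0.09,1],[0,0,0,0.002,0,0.09,1],[0,0,0,0.002,0,0.09,1]]' 60
python3 - <<'E'
from h import *
o=r.get_obs();print({k:np.round(v,3).tolist() for k,v in o.items()})
snap('wrist','w2')
E
```

```text
time_s: 2.75
eef_pos: [0.5005, -0.1933, 0.0821]
tcp_rot: [[0.225, -0.974, 0.001], [-0.974, -0.225, -0.0], [0.001, -0.001, -1.0]]
contact_force: [-1.6, 0.1, 5.9]
finger_gap: 0.092
{'time_s': 2.75, 'q': [0.341, 0.363, -0.063, 1.957, 0.031, 0.821, -2.654], 'dq': [0.001, 0.001, 0.001, -0.002, 0.001, 0.0, 0.0], 'effort': [-0.102, -37.468, 0.147, -18.737, -0.015, -0.426, -0.005], 'eef_pos': [0.501, -0.193, 0.082], 'tcp_rot': [[0.225, -0.974, 0.001], [-0.974, -0.225, -0.0], [0.001, -0.001, -1.0]], 'contact_force': [-1.551, 0.124, 5.873], 'wrist_torque': [0.067, 0.287, -0.012], 'finger_gap': 0.092}
```

View pics/w2.png

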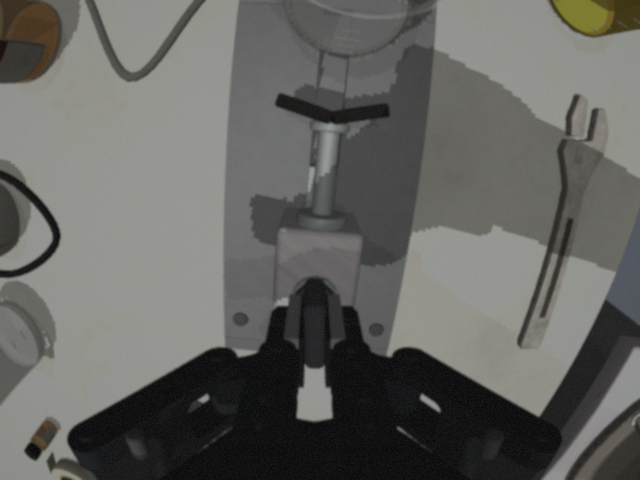

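```bash
python3 -m creep '[[0,0,-0.15,0,0,0,1],[0,0,-0.3,0,0,0,1],[0,0,-0.45,0,0,0,1],[0,0,-0.6,0,0,0,1],[0,0,-0.75,0,0,0,1],[0,0,-0.9,0,0,0,1],[0,0,-1.0,0,0,0,1],[0,0,-1.0,0,0,0,1],[0,0,-1.0,0,0,0,1]]'
python3 - <<'E'
from h import *
o=r.get_obs();print({k:np.round(v,3).tolist() for k,v in o.items()})
snap('wrist','w3')
snap('side','s3')
E
```

```text
time_s: 3.92
eef_pos: [0.5003, -0.1936, 0.082]
tcp_rot: [[0.941, -0.338, 0.0], [-0.338, -0.941, -0.001], [0.001, 0.001, -1.0]]
contact_force: [-2.0, 1.1, 5.7]
finger_gap: 0.096
{'time_s': 3.925, 'q': [0.512, 0.372, -0.27, 1.952, 0.132, 0.833, -1.745], 'dq': [-0.004, 0.001, 0.003, 0.001, -0.002, -0.001, 0.0], 'effort': [-0.403, -37.363, -1.935, -18.872, -0.082, -0.563, 0.026], 'eef_pos': [0.5, -0.194, 0.082], 'tcp_rot': [[0.941, -0.338, 0.0], [-0.338, -0.941, -0.001], [0.001, 0.001, -1.0]], 'contact_force': [-1.99, 1.066, 5.674], 'wrist_torque': [-0.022, 0.405, 0.003], 'finger_gap': 0.096}
```

View pics/w3.png

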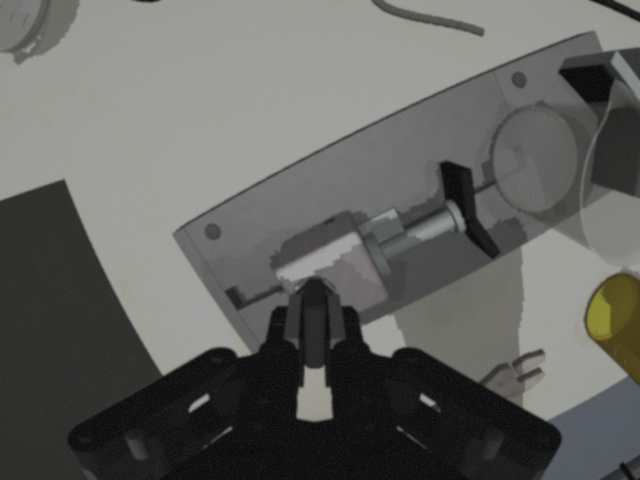

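View pics/s3.png

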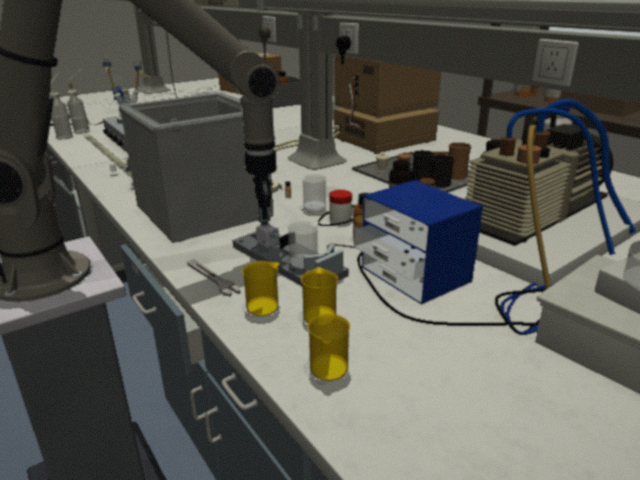

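```bash
python3 -m creep '[[0,0,0,0.0023,0.0044,0,1],[0,0,0,0.0047,0.0088,0,1],[0,0,0,0.007,0.0132,0,1],[0,0,0,0.0094,0.0177,0,1],[0,0,0,0.0117,0.0221,0,1],[0,0,0,0.0141,0.0265,0,1],[0,0,0,0.0164,0.0309,0,1],[0,0,0,0.0188,0.0353,0,1],[0,0,0,0.0211,0.0397,0,1],[0,0,0,0.0211,0.0397,0,1]]'
python3 - <<'E'
from h import *
o=r.get_obs();print({k:np.round(v,3).tolist() for k,v in o.items()})
snap('wrist','w4')
E
```

```text
time_s: 5.28
eef_pos: [0.5066, -0.2383, 0.082]
tcp_rot: [[0.941, -0.338, 0.0], [-0.338, -0.941, -0.001], [0.0, 0.001, -1.0]]
contact_force: [-2.9, -0.4, 6.0]
finger_gap: 0.089
{'time_s': 5.275, 'q': [0.567, 0.407, -0.253, 1.897, 0.133, 0.853, -1.67], 'dq': [-0.001, -0.003, 0.001, 0.002, 0.004, -0.001, -0.001], 'effort': [-0.653, -39.435, -2.184, -19.25, -0.139, -0.583, 0.101], 'eef_pos': [0.507, -0.238, 0.082], 'tcp_rot': [[0.941, -0.338, 0.0], [-0.338, -0.941, -0.001], [0.0, 0.001, -1.0]], 'contact_force': [-2.891, -0.378, 5.959], 'wrist_torque': [-0.058, 0.401, -0.115], 'finger_gap': 0.089}
```

View pics/w4.png

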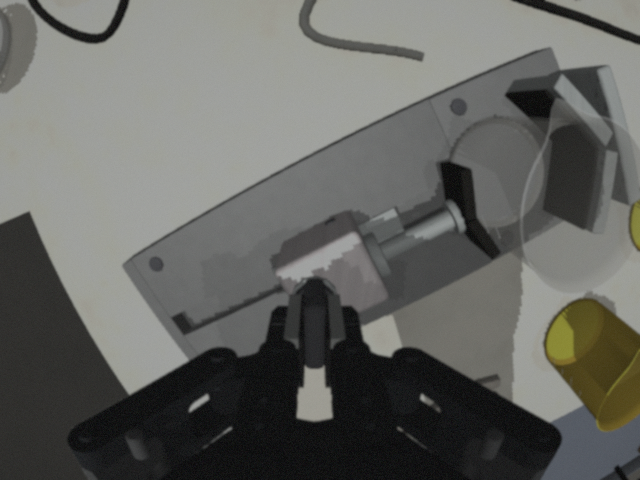

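```bash
python3 -m creep '[[0,0,0,0.0014,0.0026,0,1],[0,0,0,0.0028,0.0053,0,1],[0,0,0,0.0042,0.0079,0,1],[0,0,0,0.0056,0.0106,0,1],[0,0,0,0.0056,0.0106,0,1]]'
python3 - <<'E'
from h import *
o=r.get_obs();print({k:np.round(v,4).tolist() for k,v in o.items() if k in('eef_pos','contact_force','wrist_torque')})
snap('wrist','w5')
crop('w4',260,130,560,280,2.6,'c7');crop('w5',260,130,560,280,2.6,'c8')
a=cv2.imread('pics/c7.png');b=cv2.imread('pics/c8.png')
cv2.imwrite('pics/cc.png',np.vstack([a,b])[:, :790][:])
print(a.shape)
E
```

```text
time_s: 5.95
eef_pos: [0.5081, -0.2489, 0.0821]
tcp_rot: [[0.941, -0.338, -0.001], [-0.338, -0.941, 0.001], [-0.001, -0.0, -1.0]]
contact_force: [-2.0, 1.4, 6.7]
finger_gap: 0.09
{'eef_pos': [0.5081, -0.2489, 0.0821], 'contact_force': [-1.9868, 1.4157, 6.7203], 'wrist_torque': [0.3853, 0.5745, -0.1371]}
(390, 780, 3)
```

View pics/c8.png

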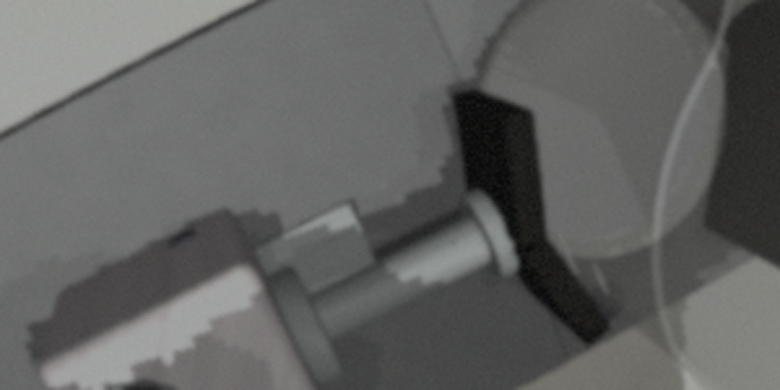

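View pics/c7.png

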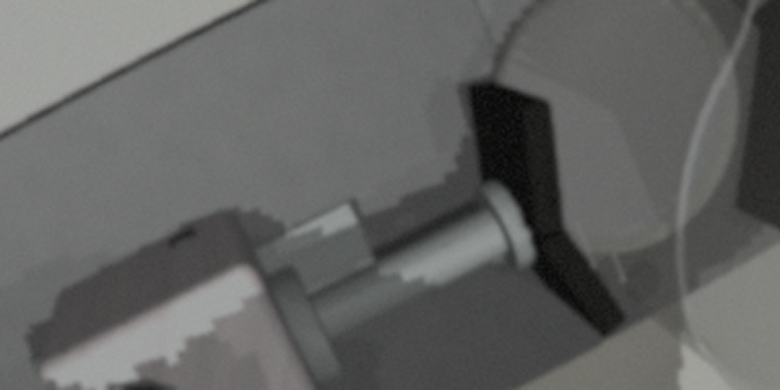

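```bash
cat >> h.py <<'E'
def plunge(f,ref='w4'):
    # pad shift vs block between pictures with the same tool orientation (pad upper corner template)
    A=cv2.imread(f'pics/{ref}.png',0).astype(np.float32);B=cv2.imread(f'pics/{f}.png',0).astype(np.float32)
    a=load(ref);b=load(f);out=[]
    for (u0,v0,u1,v1,z) in[(445,195,472,238,.058),(436,158,470,195,.068)]:
        T=A[v0:v1,u0:u1]; S=B[v0-15:v1+25,u0-40:u1+15]
        m=cv2.matchTemplate(S,T,cv2.TM_CCOEFF_NORMED); _,s,_,(x,y)=cv2.minMaxLoc(m)
        dx=x-40;dy=y-15;uc,vc=(u0+u1)/2,(v0+v1)/2
        p=fp(a,uc,vc,z)-a['eye'];q=fp(b,uc+dx,vc+dy,z)-b['eye']
        out.append((dx,dy,round(float(s),3),np.round((q-p)[:2]*1000,1),round(float((q-p)@[-.1426,.9898,0])*1000,1)))
    return out
E
python3 - <<'E'
from h import *
for l in plunge('w5'):print(l)
for l in plunge('w3'):print(l)
a=load('w4');b=load('w5');print(b['eye']-a['eye'])
E
```

```text
(-6, 4, 0.989, array([-1. ,  3.8]), 3.9)
(-6, 3, 0.981, array([-0.5,  3.4]), 3.4)
(0, 0, 0.996, array([ 0.1, -0. ]), -0.0)
(0, 0, 0.98, array([ 0.1, -0. ]), -0.0)
[ 0.00166023 -0.01075643 -0.00010692]
```

```bash
python3 -m creep '[[0,0,0,0.001,0.002,0,1],[0,0,0,0.0022,0.0041,0,1],[0,0,0,0.0032,0.006,0,1],[0,0,0,0.0032,0.006,0,1],[0,0,0,0.0032,0.006,0,1]]'
python3 - <<'E'
from h import *
o=r.get_obs();print({k:np.round(v,4).tolist() for k,v in o.items() if k in('eef_pos','contact_force','wrist_torque')})
snap('wrist','w6')
for l in plunge('w6'):print(l)
E
```

```text
time_s: 6.62
eef_pos: [0.509, -0.2546, 0.0821]
tcp_rot: [[0.941, -0.337, -0.001], [-0.337, -0.941, 0.002], [-0.002, -0.001, -1.0]]
contact_force: [-3.3, 3.9, 8.5]
finger_gap: 0.094
{'eef_pos': [0.509, -0.2546, 0.0821], 'contact_force': [-3.3207, 3.9483, 8.4576], 'wrist_torque': [0.6808, 0.7095, -0.1339]}
(-16, 9, 0.983, array([-1.8,  9.6]), 9.8)
(-15, 9, 0.968, array([-1.9,  8.4]), 8.6)
```

View pics/w6.png

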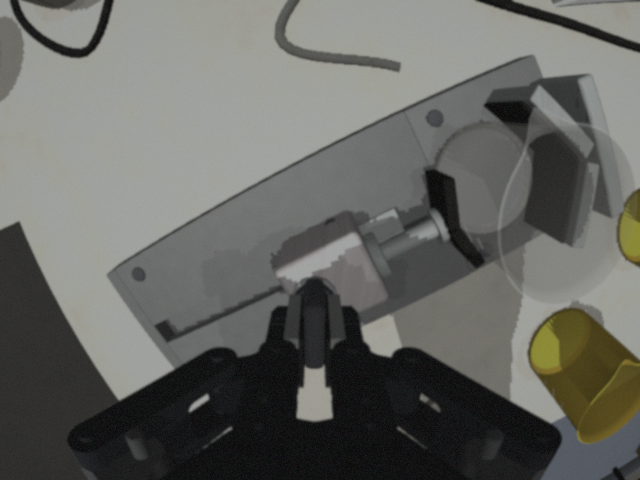

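```bash
python3 -m creep '[[0,0,0.15,0,0,0,1],[0,0,0.3,0,0,0,1],[0,0,0.45,0,0,0,1],[0,0,0.6,0,0,0,1],[0,0,0.75,0,0,0,1],[0,0,0.9,0,0,0,1],[0,0,1.02,0,0,0,1],[0,0,1.07,0,0,0,1],[0,0,1.07,0,0,0,1],[0,0,1.07,0,0,0,1]]'
python3 - <<'E'
from h import *
o=r.get_obs();print({k:np.round(v,4).tolist() for k,v in o.items() if k in('eef_pos','contact_force','wrist_torque','q','effort')})
t=o['tcp_rot'];print(np.degrees(np.arctan2(-t[1][1],-t[0][1])))
snap('wrist','w7')
E
```

```text
time_s: 7.92
eef_pos: [0.5093, -0.2543, 0.0821]
tcp_rot: [[0.157, -0.988, -0.001], [-0.988, -0.157, 0.002], [-0.002, 0.001, -1.0]]
contact_force: [-2.6, 3.9, 7.9]
finger_gap: 0.089
{'q': [0.402, 0.4139, -0.0163, 1.8786, 0.0066, 0.851, -2.601], 'effort': [1.4662, -39.3041, 2.2365, -20.0217, 0.6047, -1.3066, -0.0371], 'eef_pos': [0.5093, -0.2543, 0.0821], 'contact_force': [-2.5626, 3.8681, 7.935], 'wrist_torque': [0.7648, 0.6158, -0.0355]}
9.047441771930067
```

View pics/w7.png

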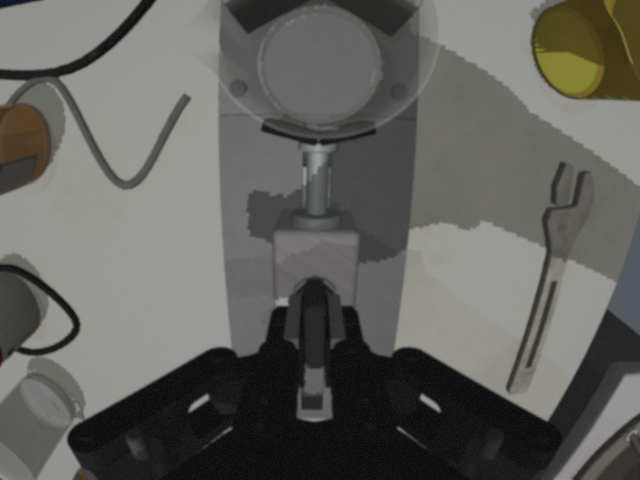

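```bash
python3 -m creep '[[0,0,0.04,0,0,0,1],[0,0,0.08,0,0,0,1],[0,0,0.08,0,0,0,1]]'
python3 - <<'E'
from h import *
o=r.get_obs();print({k:np.round(v,4).tolist() for k,v in o.items() if k in('eef_pos','contact_force','wrist_torque','q','effort')})
t=o['tcp_rot'];print(np.degrees(np.arctan2(-t[1][1],-t[0][1])))
E
```

```text
time_s: 8.35
eef_pos: [0.5095, -0.2542, 0.0821]
tcp_rot: [[0.083, -0.997, -0.001], [-0.997, -0.083, 0.001], [-0.001, 0.001, -1.0]]
contact_force: [-3.5, 4.9, 8.8]
finger_gap: 0.095
{'q': [0.3876, 0.414, 0.0005, 1.8788, -0.0009, 0.8503, -2.6701], 'effort': [2.2712, -39.2976, 3.1379, -19.8788, -0.1823, -1.2498, -1.1508], 'eef_pos': [0.5095, -0.2542, 0.0821], 'contact_force': [-3.5313, 4.8523, 8.7833], 'wrist_torque': [0.7186, 0.565, 1.1411]}
4.750196096898406
```

```bash
python3 -m creep '[[0,0,0,0,0,0,0.5],[0,0,0,0,0,0,0],[0,0,0,0,0,0,0],[0,0,0,0,0,0,0]]'
python3 - <<'E'
from h import *
o=r.get_obs();print({k:np.round(v,4).tolist() for k,v in o.items() if k in('eef_pos','contact_force','wrist_torque','finger_gap')})
snap('wrist','w8')
crop('w8',200,0,440,420,1.4,'c9')
E
```

```text
time_s: 8.85
eef_pos: [0.5091, -0.2564, 0.0811]
tcp_rot: [[0.076, -0.997, -0.0], [-0.997, -0.076, -0.0], [0.0, 0.0, -1.0]]
contact_force: [0.4, 0.3, -0.2]
finger_gap: 0.498
{'eef_pos': [0.5091, -0.2564, 0.0811], 'contact_force': [0.4099, 0.2519, -0.2105], 'wrist_torque': [0.011, -0.0094, -0.0728], 'finger_gap': 0.4976}
```

View pics/w8.png

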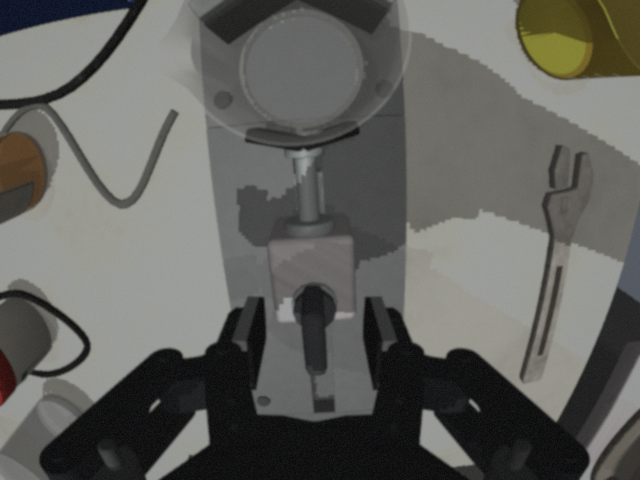

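```bash
python3 -m creep '[[0,0,0,0,0,-0.04,0],[0,0,0,0,0,-0.09,0],[0,0,0,0,0,-0.09,0],[0,0,0,0,0,-0.09,0]]'
python3 - <<'E'
from h import *
snap('wrist','w9');snap('side','s9')
crop('w9',230,0,410,270,2.2,'c10');crop('s9',220,190,360,290,5,'c11')
E
python3 -m creep '[[0,0,0,0.02,0.06,-0.04,0],[0,0,0,0.08,0.12,-0.07,0],[0,0,0,0.12,0.16,-0.07,0],[0,0,0,0.16,0.16,-0.07,0],[0,0,0,0.2,0.16,-0.07,0],[0,0,0,0.2,0.16,-0.07,0]]'
python3 - <<'E'
from h import *
snap('scene','sc9')
crop('sc9',280,190,380,315,5,'c12')
E
```

```text
time_s: 9.4
eef_pos: [0.5089, -0.256, 0.171]
tcp_rot: [[0.077, -0.997, -0.0], [-0.997, -0.077, 0.0], [-0.0, 0.0, -1.0]]
contact_force: [0.9, -0.6, -0.6]
finger_gap: 0.501
time_s: 10.25
eef_pos: [0.363, -0.4706, 0.2395]
tcp_rot: [[0.071, -0.997, -0.003], [-0.997, -0.071, 0.0], [-0.0, 0.003, -1.0]]
contact_force: [0.1, 0.4, -0.4]
finger_gap: 0.502
```

View pics/c10.png

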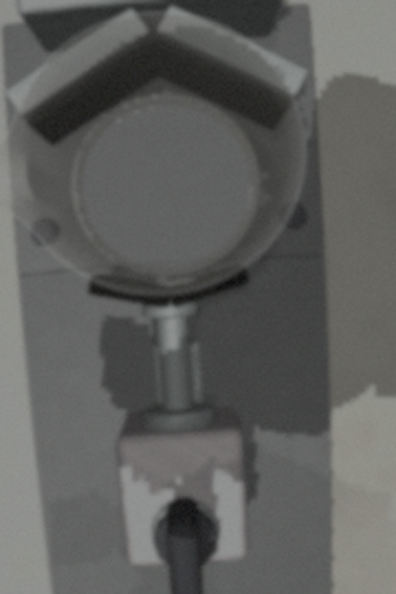

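View pics/c11.png

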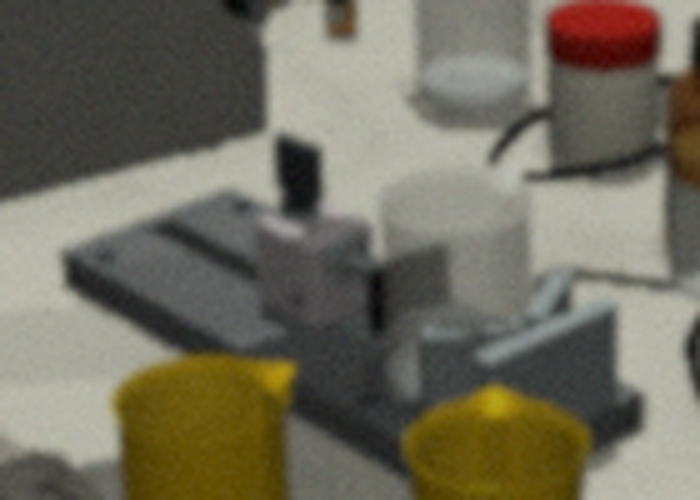

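View pics/c12.png

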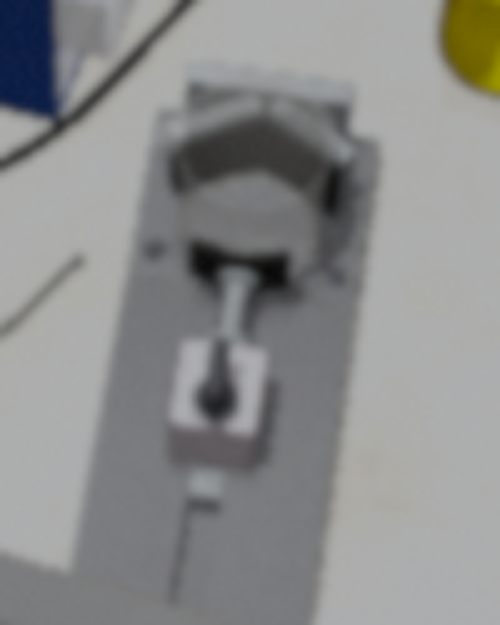

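View pics/sc9.png

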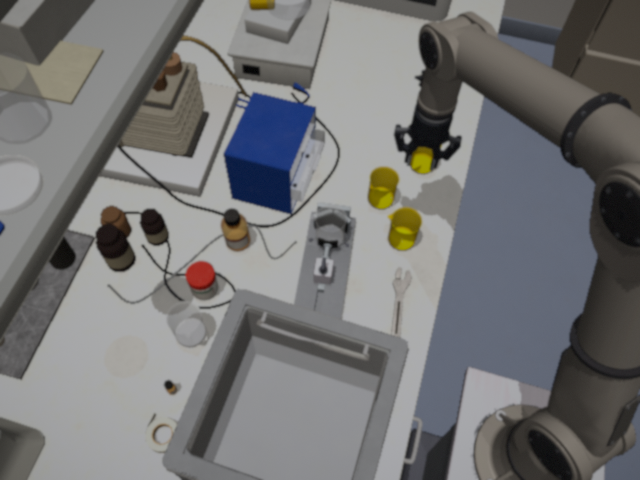

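The block now sits nearer the V-stop (wing at scene ~(323,266)), with the pad against the beaker in the V. The other objects look unmoved. Now a check in numbers.

```bash
python3 - <<'E'
from h import *
a=load('scene0');b=load('sc9')
def an(c,v0,v1,pv):
    P=np.array([[pt(c,u,v) for u in range(300,345)] for v in range(225,305)]);U,V=np.meshgrid(range(300,345),range(225,305))
    Z=P[...,2];g=c['pixels'][225:305,300:345].mean(2)
    w=(V>=v0)&(V<=v1)&(Z>.1)&(Z<.112)&(g<110); q=P[w][:,:2]; m=q.mean(0)
    d=np.linalg.svd(q-m)[2][0]; d*=np.sign(d[1])
    t=(V>=v0-4)&(V<=v1+8)&(Z>.062)&(Z<.072)&(g>120); bt=P[t]
    p=(V>=pv[0])&(V<=pv[1])&(U>310)&(U<340)&(g<70)&(Z>.04)&(Z<.08); pd=P[p]
    Y=np.array([-.1426,.9898,0])
    print('wing',m*1000,w.sum(),'yaw',np.degrees(np.arctan2(-d[0],d[1])),'blockfront',np.percentile(bt@Y,2)*1000,'pad',np.median(pd@Y)*1000,np.percentile(pd@Y,98)*1000,p.sum())
an(a,280,298,(254,270));an(b,252,275,(234,250))
# bystanders changed?
A=cv2.imread('pics/scene0.png').astype(int);B=cv2.imread('pics/sc9.png').astype(int)
D=(np.abs(A-B).max(2)>40)
for n,(u0,v0,u1,v1) in dict(bottle=(215,205,255,255),jar=(182,258,222,302),spare=(165,300,212,350),wrench=(385,262,415,335),y1=(365,165,400,212),y2=(385,205,425,252),y3=(408,130,445,175)).items(): print(n,D[v0:v1,u0:u1].sum())
# plunger from wrist
c=load('w1');d=load('w9')
c5=lambda x,y,z: fp(c,240+x/3,60+y/3,z); c10=lambda x,y,z: fp(d,230+x/2.2,y/2.2,z)
print('pad-valley to block front top edge before',np.linalg.norm(c5(252,375,.067)-c5(280,140,.07))*1000,'after',np.linalg.norm(c10(183,434,.067)-c10(172,301,.07))*1000)
E
```

```text
wing [ 498.90023343 -189.77926418] 41 yaw 13.732936497571991 blockfront -299.5255276126658 pad -345.51644432161595 -340.5539289169854 130
wing [ 507.39245514 -250.01301795] 40 yaw 4.236472848375637 blockfront -366.06162969572927 pad -397.80151682479135 -392.5767376252229 112
bottle 0
jar 0
spare 0
wrench 0
y1 0
y2 73
y3 903
pad-valley to block front top edge before 52.63288478754417 after 41.279233934139825
```

```bash
python3 - <<'E'
from h import *
o=r.get_obs();print(o['time_s'],o['contact_force'].round(2) if hasattr(o['contact_force'],'round') else o['contact_force']); print(r.hand_in())
E
```

```text
10.3 [0.21 0.97 0.81]
the job is handed in; nothing more can be done
None
```

I clamped the beaker and handed the job in at 10.3 s. I pinched the wing, turned the screw loose by about 1 rad, and slid the block about 61 mm until the pad held the beaker in the V-stop. I then turned the screw back to its stop, let go and moved the arm clear.

- **Beaker:** it stands upright against the V-stop in the last wrist, side and scene pictures.
- **Plunger:** three measurements gave 8.5, 9.5 and 11 mm pressed in, so about half of the 20 mm. They disagree by 2–3 mm because of camera noise.
- **Thumbscrew:** the wrist torque rose to 1.1 N m at the end of the turn, well above the 0.15–0.3 N m that turning takes, so it was on the stop. The camera put the wing at about 4° final yaw, where I expected about 8° from the clamp. I put that down to noise or a slightly soft stop.
- **Other objects:** the bottle, jar, spare beaker and wrench showed no change in the scene image.
- **Yellow beakers:** one beaker was hidden by the gripper above it at the end, so I could not compare it. Another showed a small pixel difference (73 pixels), but it stands in the same place, so I took it for shadow. I did not check either further.

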